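Draw a counting slide home and lock it

TASK

The thick glass slide lies half under the blue cover of the slide stage. Press on top of the glass with closed fingers, firmly enough to grip it but not hard enough to crack it, and draw it toward you along the channel, past the spring roller, until its front edge is fully home against the front stop. Then push the red knob so that the lock bar runs fully across behind the slide, and leave the other things on the bench as they are.

Things in the scene. Friction and masses are not known exactly. Their poses are not given: they have to be found in the camera images.
- stage: Slide stage screwed to the bench: grey base 154 mm long in x, aluminium rails. Origin: underside, on the channel's centre line; x runs along the channel away from the front stop (draw the slide to -x), y to the left, z up. Channel 40 mm wide; bed 10 mm, rails and front stop 13.5 mm above the bench. Bed, rails and slide are polished (friction about 0.15 between them).
- stop_face (a point): Middle of the front stop's inner face, at bed height (stage x = -60 mm, y = 0, z = 10 mm).
- cover_edge (a point): Middle of the blue pocket cover's front edge, on its top (stage x = 31 mm, y = 0, z = 21.5 mm). The pocket runs back from here to x = 86 mm, so the slide's rear end cannot be reached.
- roller_tip (a point): Tip, at rest, of the brass spring roller in the right rail (stage x = -46 mm, y = -16 mm): it stands 4 mm into the channel, yields sideways, and bears on the slide's side over the last 20 mm of its travel. There the slide needs up to about 7 N of pull; past it, it stays where it is left.
- slide: Glass counting slide 76 x 38 x 5 mm (x, y, z), about 36 g, pale green, a white field on its front end. Origin: centre of its underside; x along the channel as the stage's. It lies on the bed, 1.5 mm proud of the rails. Its front edge starts 26 to 40 mm short of the stop; when home its origin is at stage x = -22 mm. It cracks if the fingers press it with more than 30 N in all.
- slide_top (a point): Centre of the slide's upper face, 15 mm above the bench. Rubber fingertips hold it well (friction 0.7 or more); 12 to 20 N of press suits. Glass and stage are hard, and an arm that gives a little loses press as the pull builds up: read the force and renew it. When the slide is home the pull rises until the fingers slip.
- slide_front (a point): Middle of the slide's front edge, underside (38 mm to -x of its origin).
- lock (a joint): Travel of the lock bar in m: 0 = drawn out to the left, clear of the channel; 0.044 = fully across, at its end stop. It moves toward stage -y against about 1.5 N of friction and stays where left. The steel bar crosses at stage x = 18.5 to 28.5 mm, 2.5 mm behind a slide that is home; one that is not home blocks it. It starts at 0 to 0.008.
- lock_knob (a point): Top middle of the bar's red knob: 14 mm wide, 27 to 40 mm above the bench, on an 8 mm stem on the bar (bar top at 16.5 mm). Stage x = 23.5 mm, y = 74.5 mm less the bar's travel. The bar ends 8 mm to stage +y of it. To the right of the knob a loop over the bar, 21.5 mm high, spans stage y = 20 to 23.5 mm.
- wash_bottle: white squeeze bottle with a blue cap and bent spout, 95x64x203 mm, at the right; a bystander. Origin: centre of its underside.
- screwdriver: screwdriver with a yellow handle, 163 mm long, front right; a bystander. Origin: centre of its underside.
- loupe: small black loupe, 40 mm wide, 30 mm high, front left; a bystander. Origin: centre of its underside.
- cassette_8: pale tissue cassette, 29x48x12 mm, front left; a bystander. Origin: centre of its underside.
- pink_jar: jar with a red lid, 59 mm wide, 98 mm high, at the back; a bystander. Origin: centre of its underside.
- blue_jar: jar with a blue lid, 59 mm wide, 98 mm high, at the back; a bystander. Origin: centre of its underside.
Things that resemble listed ones, but are neither listed nor needed, are in the scene too. Of the things shaped like the slide, the glass one is meant. Of the things that look like the stage, take the one that is farthest to the robot's right at the start.

How it is judged (in metres and radians):
On the way:
1. the slide is drawn home against the front stop, with the lock bar still clear of the channel (x of slide in the frame of stage below -0.02 m and z of slide in the frame of stage below 0.0125 m and value of joint lock below 0.015 m), for 0.2 s.
At the end, for the whole second after the job is handed in: the slide lies flat in the channel at rest, within 2 mm of its place against the front stop and 3 mm of the channel's centre line, and the lock bar is across behind it, within 3 mm of the end of its travel (x of slide in the frame of stage between -0.025 and -0.02 m and y of slide in the frame of stage between -0.003 and 0.003 m and z of slide in the frame of stage below 0.0115 m and angle between slide's own z axis and vertical below 0.05 rad and value of joint lock above 0.041 m and linear speed of slide below 0.01 m/s); the robot touches nothing.
It fails at once if the fingers press on the glass with more than 30 N and crack it (contact force between the fingers and slide above 30 N).
It fails at once if one of the loose bystanders is moved by more than 3 cm (distance of any of wash_bottle, screwdriver, loupe, cassette_8, pink_jar, blue_jar from where it was at the start of the episode above 0.03 m).
It also fails if it takes over 70 s, if anything falls off the work surface, if the arm or the gripper's body presses on something with over 40 N, if the wrist force passes 120 N, or if a joint passes its speed limit or range.

ROBOT

A 6-joint arm with a two-finger parallel gripper is mounted at the origin on a cart in front of the work surface, level with it; the furniture and walls round the work are solid. World frame = base frame: x ahead of the robot, y to its left, z up, the work surface at z = 0. Lengths are in m, angles in degrees, forces in N, time in s.
With the tool pointing down it reaches from about 0.325 to 0.9 m from the base axis. Payload 3.5 kg.
Tool frame: the origin (TCP) lies midway between the tips of the shut fingers; the grasp point (between the pads) lies 19 mm behind it (hold_point_z is the distance from the TCP to the grasp point, in m); z points along the fingers, y is the line along which they close (so a half turn about z gives the same grasp; the last joint's range is limited). The gripper opens to 85 mm and grips with 20 to 120 N. Pads are 22 mm wide; open, the fingers measure 114 mm over their backs; the gripper's body (76 mm by 85 mm) begins 54 mm behind the grasp point. The pads swing forward as they close: fully open they stand 13 mm farther back than shut.
Start: joints at [69.878, 15.837, -1.513, 72.651, 0, 84.076], TCP at [0.153, 0.606, 0.231] pointing down, gripper open.
Joint ranges: [-178.77, 178.77], [-48.84, 107.48], [-61.69, 71.31], [-111.58, 123.2], [-90, 87.43], [-180, 180]. Speed limits (degrees/s): [147.25, 147.25, 180, 180, 180, 180].

INTERFACE

Orientations are given as [roll, pitch, yaw] about the fixed x, y, z axes, in that order (R = Rz(yaw) Ry(pitch) Rx(roll)).
In Python, from rig import observe, capture, camera_params, job_done, hold_point_z gives the robot as it stands.
- The arm moves only by the shell command python3 -m handwheel 'ROWS' [OPENING] [FORCE]. ROWS is JSON, a list of rows, each an object of numbers: "dx", "dy", "dz": the shift along the world's x, y, z in m; "wx", "wy", "wz": the turn, a rotation vector about the world's x, y, z in rad. In form: [{"dx": .., "dy": .., "dz": .., "wx": .., "wy": .., "wz": ..}, ...]. A call has 1 to 10 rows; each row shifts and turns the commanded pose from where the row before left it; what a row does not reach is not made up. A row lasts 1/10 s, in which the tool goes at most 50 mm and 8.59 degrees, less where a joint would pass 70% of its speed; a pose out of reach is approached as far as the arm can. A call is refused whole if a number of a shift passes 0.05 or a number of a turn 0.15, either way. A call with a gripper value outside its range is refused whole. OPENING is the closure, from 0 (fully open) to 1 (shut), set as the call begins (- or left out, the last holds). The fingers move at their own pace and stop on an object; FORCE is the grip in N (left out, the last holds). Time passes only in rows, so rows that do not move let the fingers close. It gives the time, the measured TCP pose, the force, the opening and the grip force at its end, in the units of the state.
- observe(): the state, without advancing time (a new reading comes with each control period).
- capture(name): name is "side" or "top" or "wrist"; returns the picture (420x560x3 uint8, red, green, blue); there is no depth.
- camera_params(name): a dict with "mtx" (3x3 intrinsics, pixels), "extrinsics" (4x4, takes a point from world to camera coordinates); the wrist camera has in their place "T_tool_cam" (4x4, takes a point from camera to tool coordinates, whose origin is the TCP and whose axes are the flange's). Camera axes: x right, y up, looking along -z (the intrinsics and any distortion apply to the point x, -y, -z); pixel columns grow to the right and rows downward; lengths in m; the calibration is good to about 2 mm. A picture is of the moment at which its call begins: read the wrist's pose just before it. camera_params takes no time and is no camera call.
- job_done(): hands the job in; it is judged then, once.
The state is a dict: "clock": time; "qpos": joint angles; "joint_vel": joint speeds; "tau": joint torques, N m; "position": TCP position; "tool_rot": TCP orientation; "wrist_force": force on the tool from outside, world axes, zero at the start; "wrist_torque": the same for the moment, N m; "opening": finger opening in m; "finger_force": force on a finger pad.
Only numpy, scipy, OpenCV 4.12 (cv2) and the standard library are available. Lean on these libraries where they do the work, as an engineer would, in place of code of your own. Each camera call takes 0.05 s, during which the arm holds its last target. There are 200 camera calls.

## Working session

There is one attempt and no reset: what is moved stays moved. The work goes in short steps, Python scripts to look and compute and a shell command to move; the robot and the scene stay as the last step left them, time stands still between calls to the robot, and variables do not carry over. Pictures are saved under pics/ and viewed, at most 10 in all, crops included, and the job is handed in when it is done.

```bash
mkdir -p pics; ls; python3 - <<'E'
from rig import *
import cv2,numpy as np
np.set_printoptions(precision=4,suppress=True)
for n in("top","side"):
    p=camera_params(n);print(n,p)
    cv2.imwrite(f"pics/{n}0.png",capture(n)[:,:,::-1])
print(camera_params("wrist"),hold_point_z)
print(observe())
E
```

```text
pics
top {'mtx': array([[445.1185,   0.    , 271.7848],
       [  0.    , 445.1185, 213.2363],
       [  0.    ,   0.    ,   1.    ]]), 'extrinsics': array([[-0.0166, -0.9999, -0.0003, -0.0072],
       [ 0.9954, -0.0165,  0.0945, -0.6007],
       [-0.0945,  0.0013,  0.9955, -1.0945],
       [ 0.    ,  0.    ,  0.    ,  1.    ]])}
side {'mtx': array([[497.7735,   0.    , 277.3975],
       [  0.    , 497.7735, 207.5425],
       [  0.    ,   0.    ,   1.    ]]), 'extrinsics': array([[-0.9575, -0.2883, -0.0032,  0.5704],
       [ 0.1867, -0.6283,  0.7552, -0.1656],
       [-0.2197,  0.7226,  0.6554, -1.2142],
       [ 0.    ,  0.    ,  0.    ,  1.    ]])}
{'mtx': array([[310.9049,   0.    , 284.0942],
       [  0.    , 310.9049, 209.1239],
       [  0.    ,   0.    ,   1.    ]]), 'T_tool_cam': array([[-0.0005,  0.9566,  0.2913,  0.0751],
       [ 1.    ,  0.0001,  0.0012,  0.0002],
       [ 0.0011,  0.2913, -0.9566, -0.1431],
       [ 0.    ,  0.    ,  0.    ,  1.    ]])} 0.0187
{'clock': 0.1, 'qpos': array([69.877 , 15.8746, -1.5919, 72.6511,  0.0002, 84.0777]), 'joint_vel': array([ 0.0452,  0.0528,  0.1091,  0.0517,  0.0651, -0.0391]), 'tau': array([ -0.0005, -44.6711,  29.6128,   0.0085,  -0.0001,  -0.    ]), 'position': array([0.1531, 0.6052, 0.2302]), 'tool_rot': array([-179.8831,   -0.0123,  165.7992]), 'wrist_force': array([-0.7459,  0.0765,  0.3961]), 'wrist_torque': array([-0.0165, -0.0134, -0.0025]), 'finger_force': 0.0, 'opening': 0.08557853132448172}
```

View pics/top0.png

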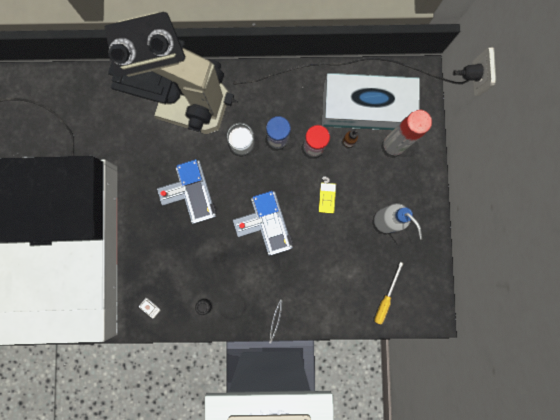

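View pics/side0.png

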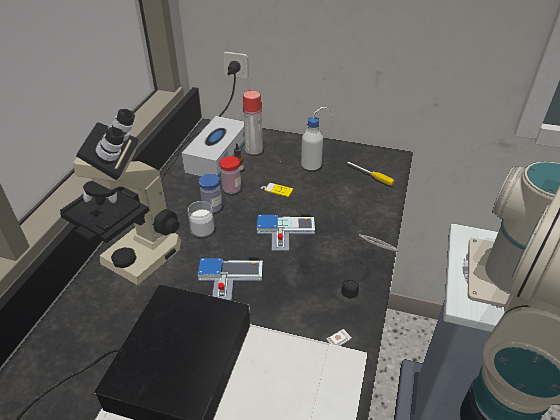

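The top view shows two stages. The right one is meant: blue cover at about (265,204), front end at (279,250), red knob at (242,226), with a clear or green slide. The left one, cover at (190,172), holds a dark slide. I'll take coarse positions from colour masks.

```bash
cat > h.py <<'E'
import cv2,numpy as np
from rig import *
from scipy.spatial.transform import Rotation as Ro
np.set_printoptions(precision=4,suppress=True)
def cam(name):
    p=camera_params(name)
    if name=="wrist":
        o=observe();T=np.eye(4);T[:3,:3]=Ro.from_euler("xyz",o["tool_rot"],degrees=True).as_matrix();T[:3,3]=o["position"]
        W=T@p["T_tool_cam"]
    else: W=np.linalg.inv(p["extrinsics"])
    return p["mtx"],W
def ray(c,px,z):
    K,W=c;u,v=px
    d=W[:3,:3]@np.array([(u-K[0,2])/K[0,0],-(v-K[1,2])/K[1,1],-1]);o=W[:3,3]
    return o+d*(z-o[2])/d[2]
def proj(c,P):
    K,W=c;q=np.linalg.inv(W)@np.append(P,1);return np.array([K[0,2]+K[0,0]*q[0]/-q[2],K[1,2]-K[1,1]*q[1]/-q[2]])
def blobs(img,kind,amin=15):
    h=cv2.cvtColor(img,cv2.COLOR_RGB2HSV);H,S,V=cv2.split(h)
    m={"red":((H<8)|(H>172))&(S>150)&(V>90),"blue":(H>102)&(H<122)&(S>140)&(V>80)}[kind].astype(np.uint8)
    n,l,s,c=cv2.connectedComponentsWithStats(m);return [(c[i],s[i],(l==i)) for i in range(1,n) if s[i,4]>=amin]
E
python3 - <<'E'
from h import *
for n in("top","side"):
    im=cv2.imread(f"pics/{n}0.png")[:,:,::-1];c=cam(n)
    for k,z in(("red",.04),("blue",.0215)):
        for b in blobs(im,k,12): print(n,k,b[0],b[1],ray(c,b[0],z))
    if n=="top":
        print(ray(c,(279,250),.0135), ray(c,(265,204),.0215))
E
```

```text
top red [408.7366 130.3763] [401 118  23  21 186] [ 0.8051 -0.3686  0.04  ]
top red [317.2472 136.6459] [306 125  24  24 449] [ 0.7927 -0.1357  0.04  ]
top red [163.1579 192.8421] [161 191   5   5  19] [0.6552 0.2544 0.04  ]
top red [241.5333 225.1333] [240 223   4   5  15] [0.5708 0.0587 0.04  ]
top blue [373.9603  97.7947] [361  93  27  10 151] [ 0.8984 -0.288   0.0215]
top blue [285.75   125.5357] [284 121   6  10  28] [ 0.8284 -0.057   0.0215]
top blue [268.5   128.625] [267 125   4   8  16] [ 0.8209 -0.0123  0.0215]
top blue [188.9176 172.1968] [177 160  24  25 376] [0.7102 0.1933 0.0215]
top blue [265.2149 203.4164] [253 191  25  25 377] [ 0.6265 -0.0009  0.0215]
top blue [402.5333 214.6583] [397 208  15  14 120] [ 0.592  -0.3488  0.0215]
[ 0.5079 -0.0339  0.0135] [ 0.625  -0.0003  0.0215]
side red [251.3057 104.1397] [243  96  18  16 229] [ 0.857  -0.5465  0.04  ]
side red [229.481  162.9114] [220 156  20  15 237] [ 0.8042 -0.1911  0.04  ]
side red [279.7308 236.0769] [278 233   5   7  26] [0.5687 0.0687 0.04  ]
side red [220.8485 285.8788] [218 283   6   7  33] [0.6515 0.2637 0.04  ]
side blue [312.5303 121.4394] [308 117  11  11  66] [ 0.6269 -0.5241  0.0215]
side blue [209.1905 174.619 ] [203 174  13   2  21] [ 0.8514 -0.1416  0.0215]
side blue [266.8423 221.0954] [257 215  21  13 241] [0.6236 0.0052 0.0215]
side blue [209.9134 265.5254] [198 258  24  16 335] [0.7079 0.1974 0.0215]
```

```bash
python3 -m handwheel '[{"dx":0.016,"dy":-0.039,"wz":0.03},{"dx":0.016,"dy":-0.039,"wz":0.03},{"dx":0.016,"dy":-0.039,"wz":0.03},{"dx":0.016,"dy":-0.039,"wz":0.03},{"dx":0.016,"dy":-0.039,"wz":0.03},{"dx":0.016,"dy":-0.039,"wz":0.03},{"dx":0.016,"dy":-0.039,"wz":0.03},{"dx":0.016,"dy":-0.039,"wz":0.03},{"dx":0.019,"dy":-0.044,"wz":0.03}]' 1 40
python3 -m handwheel '[{"dx":0.033,"dy":-0.025,"dz":-0.013,"wz":0.028},{"dx":0.033,"dy":-0.025,"dz":-0.013,"wz":0.028},{"dx":0.033,"dy":-0.025,"dz":-0.013,"wz":0.028},{"dx":0.033,"dy":-0.025,"dz":-0.013,"wz":0.028},{"dx":0.033,"dy":-0.025,"dz":-0.013,"wz":0.028},{"dx":0.033,"dy":-0.025,"dz":-0.013,"wz":0.028},{"dx":0.033,"dy":-0.025,"dz":-0.013,"wz":0.028},{"dx":0.033,"dy":-0.025,"dz":-0.013,"wz":0.028},{"dx":0.033,"dy":-0.025,"dz":-0.013,"wz":0.028},{"dx":0.03,"dy":-0.025,"dz":-0.013,"wz":0.028}]'
python3 -m handwheel '[{},{}]'
python3 - <<'E'
from h import *
np.savez("w1.npz",*cam("wrist")); o=observe(); print(o["position"],o["tool_rot"],o["wrist_force"],o["opening"],o["joint_vel"])
im=capture("wrist"); cv2.imwrite("pics/w1.png",im[:,:,::-1])
c=cam("wrist")
for k,z in(("red",.04),("blue",.0215)):
    for b in blobs(im,k,60): print(k,b[0],b[1],ray(c,b[0],z))
E
```

```text
[0.1531 0.6052 0.2302] [-179.8831   -0.0123  165.7992] [-0.7459  0.0765  0.3961] 0.08557853132448172 [ 0.0452  0.0528  0.1091  0.0517  0.0651 -0.0391]schema error: expected keys dx, dy, dz, wx, wy, wz
schema error: expected keys dx, dy, dz, wx, wy, wz
schema error: expected keys dx, dy, dz, wx, wy, wz
```

View pics/w1.png

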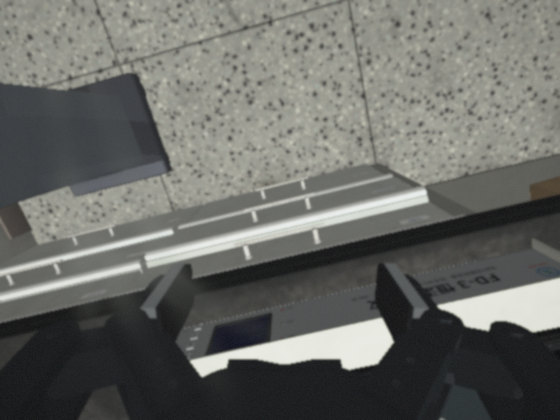

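The moves were refused because every key is required. The picture shows the start pose, with the open fingers over the box edge at left.

```bash
python3 -m handwheel '[{"dx":0.016,"dy":-0.039,"dz":0,"wx":0,"wy":0,"wz":0.03},{"dx":0.016,"dy":-0.039,"dz":0,"wx":0,"wy":0,"wz":0.03},{"dx":0.016,"dy":-0.039,"dz":0,"wx":0,"wy":0,"wz":0.03},{"dx":0.016,"dy":-0.039,"dz":0,"wx":0,"wy":0,"wz":0.03},{"dx":0.016,"dy":-0.039,"dz":0,"wx":0,"wy":0,"wz":0.03},{"dx":0.016,"dy":-0.039,"dz":0,"wx":0,"wy":0,"wz":0.03},{"dx":0.016,"dy":-0.039,"dz":0,"wx":0,"wy":0,"wz":0.03},{"dx":0.016,"dy":-0.039,"dz":0,"wx":0,"wy":0,"wz":0.03},{"dx":0.019,"dy":-0.044,"dz":0,"wx":0,"wy":0,"wz":0.03}]' 1 40
```

```text
clock: 1.05
position: [0.3003, 0.2485, 0.2312]
tool_rot: [180.0, 0.0, -178.6]
wrist_force: [1.0, -0.1, -0.3]
opening: -0.0001
finger_force: 0.0
```

```bash
python3 -m handwheel '[{"dx":0.033,"dy":-0.025,"dz":-0.013,"wx":0,"wy":0,"wz":0.028},{"dx":0.033,"dy":-0.025,"dz":-0.013,"wx":0,"wy":0,"wz":0.028},{"dx":0.033,"dy":-0.025,"dz":-0.013,"wx":0,"wy":0,"wz":0.028},{"dx":0.033,"dy":-0.025,"dz":-0.013,"wx":0,"wy":0,"wz":0.028},{"dx":0.033,"dy":-0.025,"dz":-0.013,"wx":0,"wy":0,"wz":0.028},{"dx":0.033,"dy":-0.025,"dz":-0.013,"wx":0,"wy":0,"wz":0.028},{"dx":0.033,"dy":-0.025,"dz":-0.013,"wx":0,"wy":0,"wz":0.028},{"dx":0.033,"dy":-0.025,"dz":-0.013,"wx":0,"wy":0,"wz":0.028},{"dx":0.033,"dy":-0.025,"dz":-0.013,"wx":0,"wy":0,"wz":0.028},{"dx":0.03,"dy":-0.025,"dz":-0.013,"wx":0,"wy":0,"wz":0.028}]'
python3 -m handwheel '[{"dx":0,"dy":0,"dz":0,"wx":0,"wy":0,"wz":0},{"dx":0,"dy":0,"dz":0,"wx":0,"wy":0,"wz":0},{"dx":0,"dy":0,"dz":0,"wx":0,"wy":0,"wz":0}]'
cat > look.py <<'E'
import sys
from h import *
n=sys.argv[1]
c=cam("wrist"); np.savez(n+".npz",*c); o=observe(); print(o["position"],o["tool_rot"],o["wrist_force"],o["opening"])
im=capture("wrist"); cv2.imwrite(f"pics/{n}.png",im[:,:,::-1])
for k,z in(("red",.04),("blue",.0215)):
    for b in blobs(im,k,60): print(k,b[0],b[1],ray(c,b[0],z))
E
python3 look.py w2
```

```text
clock: 2.05
position: [0.6286, -0.0014, 0.1003]
tool_rot: [180.0, -0.0, -162.6]
wrist_force: [0.4, 0.6, 0.6]
opening: -0.0001
finger_force: 0.0
clock: 2.35
position: [0.6263, 0.0005, 0.1012]
tool_rot: [180.0, -0.1, -162.7]
wrist_force: [-0.1, -0.1, -0.3]
opening: -0.0001
finger_force: 0.0
[0.6263 0.0005 0.1012] [ 179.9576   -0.0629 -162.6672] [-0.0985 -0.0938 -0.2774] -5.925786525231604e-05
red [391.5766 174.6607] [381 165  23  20 333] [0.5698 0.0581 0.04  ]
red [ 15.9384 385.9778] [   0  369   49   51 1218] [ 0.8265 -0.1698  0.04  ]
blue [283.4907 214.935 ] [ 250  181   69   69 4182] [ 0.6238 -0.0004  0.0215]
blue [478.3324 347.9664] [447 338  54  28 743] [0.6891 0.1965 0.0215]
```

View pics/w2.png

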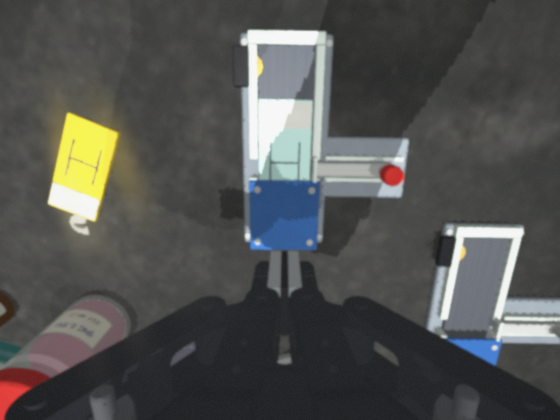

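The wrist view shows the right stage upright: front stop bar at the top (row ~38), roller at (260,67), slide front edge at row ~100 with its white field, cover front edge at row ~181 and knob at (391,175). Next I'll measure the frame.

```bash
python3 - <<'E'
from h import *
f=np.load("w2.npz");c=(f["arr_0"],f["arr_1"]);im=cv2.imread("pics/w2.png")[:,:,::-1].copy()
b=[b for b in blobs(im,"blue",2000)][0]
m=cv2.morphologyEx(b[2].astype(np.uint8),cv2.MORPH_CLOSE,np.ones((7,7)))
cn=max(cv2.findContours(m,0,2)[0],key=cv2.contourArea)[:,0]
P=np.array([ray(c,p,.0215)[:2] for p in cn]).astype(np.float32)
r=cv2.minAreaRect(P*1000);print(r)
# front edge fit: for columns 262..308 first blue row
pts=np.array([ray(c,(u,np.argmax(m[:,u])),.0215)[:2] for u in range(258,312)])
print("front edge dir",np.degrees(np.arctan2(*(np.polyfit(pts[:,1],pts[:,0],1)[:1].tolist()+[1]))),pts.mean(0))
g=im[:,286].astype(int)
print([(v,g[v].tolist()) for v in list(range(26,52,2))+list(range(92,134,2))])
print("cols row80",[(u,im[80,u].tolist()) for u in list(range(236,264,2))+list(range(306,338,2))])
E
```

```text
((624.7955932617188, -0.444610595703125), (53.88349533081055, 51.34073257446289), 17.2491455078125)
front edge dir -16.671902022599635 [ 0.5994 -0.0072]
[(26, [65, 68, 65]), (28, [68, 70, 67]), (30, [163, 169, 168]), (32, [245, 246, 246]), (34, [247, 247, 247]), (36, [247, 247, 247]), (38, [247, 247, 247]), (40, [247, 247, 247]), (42, [245, 246, 246]), (44, [182, 192, 187]), (46, [130, 136, 144]), (48, [135, 142, 151]), (50, [135, 141, 151]), (92, [143, 149, 159]), (94, [144, 149, 159]), (96, [141, 148, 157]), (98, [159, 171, 176]), (100, [236, 243, 243]), (102, [247, 247, 247]), (104, [247, 247, 247]), (106, [247, 247, 247]), (108, [247, 247, 247]), (110, [247, 247, 247]), (112, [247, 247, 247]), (114, [246, 246, 246]), (116, [243, 244, 244]), (118, [232, 234, 232]), (120, [221, 223, 220]), (122, [213, 214, 206]), (124, [208, 210, 202]), (126, [207, 209, 200]), (128, [198, 213, 206]), (130, [184, 217, 209]), (132, [184, 217, 211])]
cols row80 [(236, [71, 73, 73]), (238, [72, 74, 75]), (240, [74, 74, 77]), (242, [75, 76, 78]), (244, [77, 77, 79]), (246, [77, 77, 78]), (248, [144, 150, 146]), (250, [241, 244, 242]), (252, [246, 247, 247]), (254, [247, 247, 247]), (256, [240, 243, 244]), (258, [152, 159, 163]), (260, [140, 145, 154]), (262, [140, 145, 155]), (306, [85, 87, 93]), (308, [87, 89, 95]), (310, [86, 90, 95]), (312, [87, 92, 95]), (314, [112, 120, 117]), (316, [183, 193, 185]), (318, [200, 211, 202]), (320, [205, 215, 206]), (322, [194, 206, 197]), (324, [142, 151, 151]), (326, [122, 131, 136]), (328, [119, 127, 132]), (330, [95, 101, 104]), (332, [54, 57, 56]), (334, [54, 54, 51]), (336, [51, 52, 49])]
```

```bash
cat >> h.py <<'E'
th=np.radians(17.1);ex=np.array([np.cos(th),np.sin(th)]);ey=np.array([-ex[1],ex[0]])
O=np.array([.599,-.008])-.031*ex
def st(p): d=np.asarray(p)[:2]-O;return np.array([d@ex,d@ey])
def wd(x,y): return O+x*ex+y*ey
E
python3 - <<'E'
from h import *
f=np.load("w2.npz");c=(f["arr_0"],f["arr_1"])
print("O",O,"stop",st(ray(c,(286,44.3),.0135)),"front",st(ray(c,(286,98.5),.015)),"rails",st(ray(c,(258,80),.0135)),st(ray(c,(314,80),.0135)),"knob",st(ray(c,(391.6,174.7),.04)))
o=observe();p=o["position"];print("tcp",st(p))
t=wd(.010,0);print("to (10,0):",t-p[:2]); print("draw 10mm",-.01*ex,"ey",ey)
E
```

```text
O [ 0.5694 -0.0171] stop [-0.0604  0.0013] front [-0.0261  0.0015] rails [-0.0381 -0.0179] [-0.0383  0.0207] knob [0.0226 0.0717]
tcp [0.0597 0.0003]
to (10,0): [-0.0474 -0.0149]
draw 10mm [-0.0096 -0.0029] ey [-0.294   0.9558]
```

```bash
python3 -m handwheel '[{"dx":-0.024,"dy":-0.007,"dz":0,"wx":0,"wy":0,"wz":0},{"dx":-0.024,"dy":-0.007,"dz":-0.01,"wx":0,"wy":0,"wz":0},{"dx":0,"dy":0,"dz":-0.03,"wx":0,"wy":0,"wz":0},{"dx":0,"dy":0,"dz":-0.025,"wx":0,"wy":0,"wz":0},{"dx":0,"dy":0,"dz":-0.01,"wx":0,"wy":0,"wz":0},{"dx":0,"dy":0,"dz":-0.005,"wx":0,"wy":0,"wz":0},{"dx":0,"dy":0,"dz":0,"wx":0,"wy":0,"wz":0},{"dx":0,"dy":0,"dz":0,"wx":0,"wy":0,"wz":0}]'
python3 -m handwheel '[{"dx":0,"dy":0,"dz":-0.002,"wx":0,"wy":0,"wz":0},{"dx":0,"dy":0,"dz":0,"wx":0,"wy":0,"wz":0}]'; python3 -c "
from h import *
print(st(observe()['position']))"
```

```text
clock: 3.2
position: [0.5805, -0.014, 0.0226]
tool_rot: [-179.9, 0.1, -162.7]
wrist_force: [0.6, 0.7, 0.5]
opening: 0.0002
finger_force: 0.0
clock: 3.4
position: [0.58, -0.0141, 0.02]
tool_rot: [-180.0, 0.1, -162.7]
wrist_force: [0.7, 0.4, -0.4]
opening: 0.0001
finger_force: 0.0
[ 0.011  -0.0003]
```

```bash
python3 -m handwheel '[{"dx":0,"dy":0,"dz":-0.002,"wx":0,"wy":0,"wz":0},{"dx":0,"dy":0,"dz":0,"wx":0,"wy":0,"wz":0}]';python3 -m handwheel '[{"dx":0,"dy":0,"dz":-0.0015,"wx":0,"wy":0,"wz":0},{"dx":0,"dy":0,"dz":0,"wx":0,"wy":0,"wz":0}]'; python3 -m handwheel '[{"dx":0,"dy":0,"dz":-0.0005,"wx":0,"wy":0,"wz":0},{"dx":0,"dy":0,"dz":0,"wx":0,"wy":0,"wz":0}]' 
```

```text
clock: 3.6
position: [0.5792, -0.0141, 0.0172]
tool_rot: [180.0, -0.0, -162.7]
wrist_force: [-0.8, 0.2, -0.1]
opening: -0.0
finger_force: 0.0
clock: 3.8
position: [0.5791, -0.0141, 0.0156]
tool_rot: [180.0, -0.0, -162.7]
wrist_force: [0.1, -0.2, -0.1]
opening: 0.0002
finger_force: 0.0
clock: 4.0
position: [0.5792, -0.0141, 0.0152]
tool_rot: [180.0, -0.0, -162.7]
wrist_force: [-0.1, -0.1, -0.2]
opening: 0.0
finger_force: 0.0
```

```bash
python3 -m handwheel '[{"dx":0,"dy":0,"dz":-0.0005,"wx":0,"wy":0,"wz":0},{"dx":0,"dy":0,"dz":0,"wx":0,"wy":0,"wz":0}]';python3 -m handwheel '[{"dx":0,"dy":0,"dz":-0.0005,"wx":0,"wy":0,"wz":0},{"dx":0,"dy":0,"dz":0,"wx":0,"wy":0,"wz":0}]' 
```

```text
clock: 4.2
position: [0.5793, -0.0141, 0.0151]
tool_rot: [-180.0, 0.0, -162.7]
wrist_force: [-1.1, 0.3, 2.3]
opening: -0.0003
finger_force: 1.2
clock: 4.4
position: [0.5794, -0.0141, 0.015]
tool_rot: [-180.0, 0.0, -162.7]
wrist_force: [-2.0, -0.1, 6.4]
opening: 0.0002
finger_force: 2.9
```

```bash
python3 -m handwheel '[{"dx":0,"dy":0,"dz":-0.0005,"wx":0,"wy":0,"wz":0},{"dx":0,"dy":0,"dz":-0.0005,"wx":0,"wy":0,"wz":0},{"dx":0,"dy":0,"dz":0,"wx":0,"wy":0,"wz":0}]';python3 -m handwheel '[{"dx":-0.002,"dy":-0.0006,"dz":0,"wx":0,"wy":0,"wz":0},{"dx":-0.002,"dy":-0.0006,"dz":0,"wx":0,"wy":0,"wz":0},{"dx":0,"dy":0,"dz":0,"wx":0,"wy":0,"wz":0}]' 
```

```text
clock: 4.7
position: [0.5795, -0.0141, 0.015]
tool_rot: [-180.0, 0.0, -162.7]
wrist_force: [-3.8, 0.5, 11.3]
opening: 0.0001
finger_force: 5.8
clock: 5.0
position: [0.5778, -0.0153, 0.0151]
tool_rot: [-179.9, 0.3, -162.7]
wrist_force: [0.9, 0.4, 6.8]
opening: 0.0003
finger_force: 3.1
```

```bash
python3 -m handwheel '[{"dx":0,"dy":0,"dz":-0.0005,"wx":0,"wy":0,"wz":0},{"dx":0,"dy":0,"dz":-0.0005,"wx":0,"wy":0,"wz":0},{"dx":0,"dy":0,"dz":0,"wx":0,"wy":0,"wz":0}]';python3 -m handwheel '[{"dx":-0.002,"dy":-0.0006,"dz":0,"wx":0,"wy":0,"wz":0},{"dx":-0.002,"dy":-0.0006,"dz":0,"wx":0,"wy":0,"wz":0},{"dx":0,"dy":0,"dz":0,"wx":0,"wy":0,"wz":0}]' 
```

```text
clock: 5.3
position: [0.5778, -0.0153, 0.015]
tool_rot: [-179.9, 0.3, -162.7]
wrist_force: [-2.4, 1.3, 12.4]
opening: 0.0001
finger_force: 6.5
clock: 5.6
position: [0.5755, -0.0161, 0.015]
tool_rot: [-179.9, 0.5, -162.7]
wrist_force: [1.2, 1.7, 9.4]
opening: -0.0001
finger_force: 4.4
```

```bash
python3 -m handwheel '[{"dx":0,"dy":0,"dz":-0.0005,"wx":0,"wy":0,"wz":0},{"dx":0,"dy":0,"dz":-0.0003,"wx":0,"wy":0,"wz":0},{"dx":0,"dy":0,"dz":0,"wx":0,"wy":0,"wz":0}]';python3 -m handwheel '[{"dx":-0.002,"dy":-0.0006,"dz":-0.0002,"wx":0,"wy":0,"wz":0},{"dx":-0.002,"dy":-0.0006,"dz":-0.0002,"wx":0,"wy":0,"wz":0},{"dx":-0.002,"dy":-0.0006,"dz":-0.0002,"wx":0,"wy":0,"wz":0},{"dx":0,"dy":0,"dz":0,"wx":0,"wy":0,"wz":0}]' 
```

```text
clock: 5.9
position: [0.5756, -0.0161, 0.015]
tool_rot: [-179.9, 0.5, -162.6]
wrist_force: [0.2, 2.6, 14.5]
opening: -0.0002
finger_force: 7.1
clock: 6.3
position: [0.572, -0.0171, 0.015]
tool_rot: [-180.0, 0.8, -162.6]
wrist_force: [3.6, 5.0, 12.5]
opening: -0.0002
finger_force: 6.3
```

```bash
python3 -m handwheel '[{"dx":-0.002,"dy":-0.0006,"dz":-0.0002,"wx":0,"wy":0,"wz":0},{"dx":-0.002,"dy":-0.0006,"dz":-0.0002,"wx":0,"wy":0,"wz":0},{"dx":0,"dy":0,"dz":0,"wx":0,"wy":0,"wz":0}]'; python3 look.py w3
```

```text
clock: 6.6
position: [0.5687, -0.0181, 0.015]
tool_rot: [-180.0, 0.9, -162.6]
wrist_force: [4.6, 5.6, 14.6]
opening: 0.0001
finger_force: 6.9
[ 0.5687 -0.0181  0.015 ] [-179.9669    0.854  -162.6119] [ 4.5705  5.5858 14.5697] 0.00010866474129258572
red [441.851  329.5907] [423 317  37  29 557] [0.564  0.0553 0.04  ]
blue [284.1522 350.4755] [277 335  15  30 368] [ 0.6123 -0.004   0.0215]
```

View pics/w3.png

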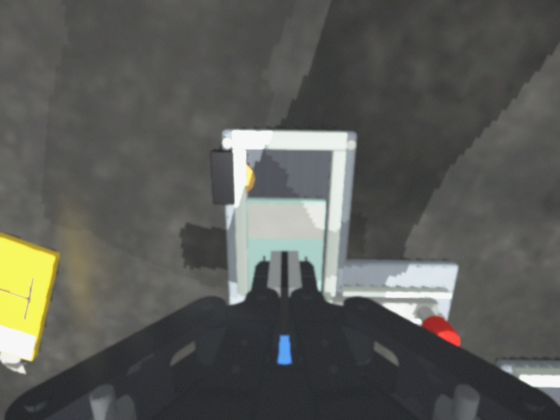

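```bash
python3 - <<'E'
from h import *
f=np.load("w3.npz");c=(f["arr_0"],f["arr_1"]);im=cv2.imread("pics/w3.png")[:,:,::-1]
g=im[:,300].astype(int)
print([(v,g[v].tolist()) for v in list(range(142,158,2))+list(range(190,206,2))])
print("row225",[(u,im[225,u].tolist()) for u in list(range(226,256,2))+list(range(320,352,2))])
print(st(ray(c,(300,149.5),.0135)),st(ray(c,(300,197.5),.015)),"tcp",st(observe()["position"]))
E
```

```text
[(142, [237, 241, 238]), (144, [237, 241, 237]), (146, [235, 240, 236]), (148, [223, 230, 225]), (150, [138, 145, 144]), (152, [103, 106, 111]), (154, [104, 106, 112]), (156, [103, 106, 112]), (190, [103, 107, 113]), (192, [101, 104, 112]), (194, [100, 104, 110]), (196, [100, 104, 110]), (198, [123, 141, 140]), (200, [156, 187, 179]), (202, [176, 209, 200]), (204, [189, 200, 194])]
row225 [(226, [146, 154, 160]), (228, [189, 200, 211]), (230, [145, 153, 161]), (232, [124, 131, 138]), (234, [136, 144, 147]), (236, [179, 189, 183]), (238, [190, 200, 193]), (240, [192, 204, 194]), (242, [194, 204, 196]), (244, [193, 205, 196]), (246, [182, 197, 189]), (248, [186, 199, 192]), (250, [197, 200, 193]), (252, [198, 200, 192]), (254, [197, 199, 192]), (320, [233, 234, 229]), (322, [230, 234, 228]), (324, [180, 202, 194]), (326, [117, 124, 125]), (328, [178, 189, 182]), (330, [225, 232, 226]), (332, [229, 235, 230]), (334, [230, 236, 231]), (336, [232, 237, 233]), (338, [232, 237, 233]), (340, [200, 211, 204]), (342, [129, 136, 140]), (344, [124, 131, 136]), (346, [121, 130, 134]), (348, [103, 107, 113]), (350, [69, 68, 69])]
[-0.0606  0.0066] [-0.0383  0.007 ] tcp [-0.001  -0.0008]
```

The slide has followed the fingers 12 mm without slipping (front edge at stage -38 mm) and rubs on the right rail. I'll ease it left and carry on.

```bash
python3 -m handwheel '[{"dx":-0.002,"dy":0.0004,"dz":-0.0001,"wx":0,"wy":0,"wz":0},{"dx":-0.002,"dy":0.0004,"dz":-0.0001,"wx":0,"wy":0,"wz":0},{"dx":-0.002,"dy":-0.0006,"dz":-0.0001,"wx":0,"wy":0,"wz":0},{"dx":0,"dy":0,"dz":0,"wx":0,"wy":0,"wz":0}]'; python3 -m handwheel '[{"dx":-0.002,"dy":-0.0006,"dz":-0.0002,"wx":0,"wy":0,"wz":0},{"dx":-0.002,"dy":-0.0006,"dz":-0.0002,"wx":0,"wy":0,"wz":0},{"dx":0,"dy":0,"dz":0,"wx":0,"wy":0,"wz":0}]'
```

```text
clock: 7.05
position: [0.5643, -0.0191, 0.015]
tool_rot: [-179.8, 1.0, -162.6]
wrist_force: [5.7, 3.3, 11.8]
opening: -0.0003
finger_force: 5.9
clock: 7.35
position: [0.5617, -0.0199, 0.0151]
tool_rot: [-179.8, 1.1, -162.6]
wrist_force: [7.8, 4.3, 11.7]
opening: -0.0001
finger_force: 5.8
```

```bash
python3 -m handwheel '[{"dx":0,"dy":0,"dz":-0.0005,"wx":0,"wy":0,"wz":0},{"dx":0,"dy":0,"dz":-0.0004,"wx":0,"wy":0,"wz":0},{"dx":0,"dy":0,"dz":0,"wx":0,"wy":0,"wz":0}]'; python3 -m handwheel '[{"dx":-0.002,"dy":-0.0006,"dz":-0.0002,"wx":0,"wy":0,"wz":0},{"dx":-0.002,"dy":-0.0006,"dz":-0.0002,"wx":0,"wy":0,"wz":0},{"dx":0,"dy":0,"dz":0,"wx":0,"wy":0,"wz":0}]'
```

```text
clock: 7.65
position: [0.5617, -0.0199, 0.015]
tool_rot: [-179.8, 1.1, -162.6]
wrist_force: [5.5, 5.4, 19.0]
opening: 0.0
finger_force: 9.0
clock: 7.95
position: [0.5588, -0.0205, 0.015]
tool_rot: [-179.8, 1.3, -162.6]
wrist_force: [7.3, 7.3, 20.6]
opening: -0.0001
finger_force: 9.7
```

```bash
python3 -m handwheel '[{"dx":-0.002,"dy":-0.0004,"dz":-0.0001,"wx":0,"wy":0,"wz":0},{"dx":-0.002,"dy":-0.0004,"dz":-0.0001,"wx":0,"wy":0,"wz":0},{"dx":0,"dy":0,"dz":0,"wx":0,"wy":0,"wz":0}]'; python3 -m handwheel '[{"dx":-0.002,"dy":-0.0005,"dz":-0.0001,"wx":0,"wy":0,"wz":0},{"dx":-0.002,"dy":-0.0005,"dz":-0.0001,"wx":0,"wy":0,"wz":0},{"dx":0,"dy":0,"dz":0,"wx":0,"wy":0,"wz":0}]'
```

```text
clock: 8.25
position: [0.5545, -0.0216, 0.015]
tool_rot: [-179.8, 1.2, -162.6]
wrist_force: [5.9, 4.9, 21.3]
opening: 0.0001
finger_force: 10.3
clock: 8.55
position: [0.5509, -0.0226, 0.015]
tool_rot: [-179.8, 1.3, -162.6]
wrist_force: [5.8, 6.1, 21.5]
opening: 0.0002
finger_force: 10.7
```

```bash
python3 -m handwheel '[{"dx":-0.0015,"dy":-0.0004,"dz":0,"wx":0,"wy":0,"wz":0},{"dx":-0.0015,"dy":-0.0004,"dz":0,"wx":0,"wy":0,"wz":0},{"dx":0,"dy":0,"dz":0,"wx":0,"wy":0,"wz":0}]'; python3 -m handwheel '[{"dx":-0.0015,"dy":-0.0004,"dz":0,"wx":0,"wy":0,"wz":0},{"dx":-0.0015,"dy":-0.0004,"dz":0,"wx":0,"wy":0,"wz":0},{"dx":0,"dy":0,"dz":0,"wx":0,"wy":0,"wz":0}]'; python3 look.py w4
```

```text
clock: 8.85
position: [0.548, -0.0234, 0.015]
tool_rot: [-179.8, 1.3, -162.6]
wrist_force: [6.1, 6.3, 21.6]
opening: 0.0004
finger_force: 10.7
clock: 9.15
position: [0.545, -0.0242, 0.0149]
tool_rot: [-179.8, 1.3, -162.6]
wrist_force: [5.9, 6.7, 22.4]
opening: -0.0001
finger_force: 10.8
[ 0.545  -0.0242  0.0149] [-179.8026    1.2733 -162.6079] [ 5.9205  6.6618 22.3914] -0.00010468254778198131
```

View pics/w4.png

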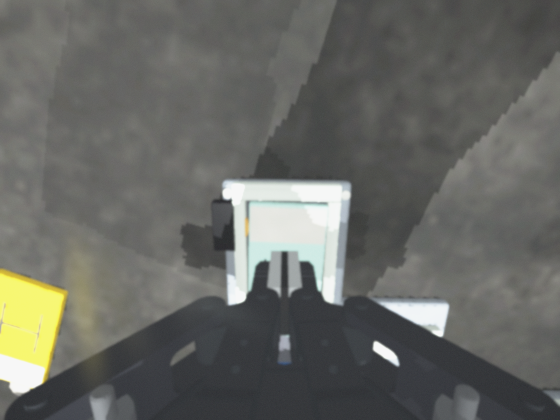

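The slide's front edge (row ~203) is almost at the stop's inner face (row ~200). I'll pull on until the force rises.

```bash
python3 -m handwheel '[{"dx":-0.0015,"dy":-0.0004,"dz":0,"wx":0,"wy":0,"wz":0},{"dx":-0.0015,"dy":-0.0004,"dz":0,"wx":0,"wy":0,"wz":0},{"dx":0,"dy":0,"dz":0,"wx":0,"wy":0,"wz":0}]'; python3 -m handwheel '[{"dx":-0.0015,"dy":-0.0003,"dz":0,"wx":0,"wy":0,"wz":0},{"dx":-0.0015,"dy":-0.0003,"dz":0,"wx":0,"wy":0,"wz":0},{"dx":0,"dy":0,"dz":0,"wx":0,"wy":0,"wz":0}]'
```

```text
clock: 9.5
position: [0.5436, -0.0248, 0.015]
tool_rot: [-179.8, 1.5, -162.6]
wrist_force: [9.2, 7.4, 18.3]
opening: -0.0001
finger_force: 8.9
clock: 9.8
position: [0.5412, -0.0259, 0.015]
tool_rot: [-179.7, 1.5, -162.6]
wrist_force: [10.4, 5.3, 16.1]
opening: -0.0
finger_force: 8.2
```

```bash
python3 -m handwheel '[{"dx":0,"dy":0,"dz":0.005,"wx":0,"wy":0,"wz":0},{"dx":0,"dy":0,"dz":0.02,"wx":0,"wy":0,"wz":0},{"dx":0,"dy":0,"dz":0.03,"wx":0,"wy":0,"wz":0},{"dx":0.03,"dy":0.009,"dz":0.03,"wx":0,"wy":0,"wz":0},{"dx":0.04,"dy":0.013,"dz":0,"wx":0,"wy":0,"wz":0},{"dx":0.02,"dy":0.006,"dz":0,"wx":0,"wy":0,"wz":0},{"dx":0,"dy":0,"dz":0,"wx":0,"wy":0,"wz":0},{"dx":0,"dy":0,"dz":0,"wx":0,"wy":0,"wz":0},{"dx":0,"dy":0,"dz":0,"wx":0,"wy":0,"wz":0}]'; python3 look.py w5
python3 -c "
import cv2
im=cv2.imread('pics/w5.png');cv2.imwrite('pics/w5c.png',cv2.resize(im[0:290,170:470],None,fx=2,fy=2,interpolation=cv2.INTER_CUBIC))"
```

```text
clock: 10.7
position: [0.615, 0.0014, 0.092]
tool_rot: [179.9, -0.2, -162.7]
wrist_force: [-1.0, 0.6, -0.1]
opening: 0.0001
finger_force: 0.0
[0.615  0.0014 0.092 ] [ 179.9332   -0.1924 -162.7052] [-0.9524  0.5937 -0.0714] 7.012381784030722e-05
red [388.0056 192.9157] [377 183  24  21 356] [0.5695 0.0579 0.04  ]
blue [276.7924 227.5769] [ 243  198   71   69 3786] [ 0.6202 -0.0022  0.0215]
blue [490.8831 360.2727] [482 357  19  10  77] [0.6803 0.2041 0.0215]
```

View pics/w5c.png

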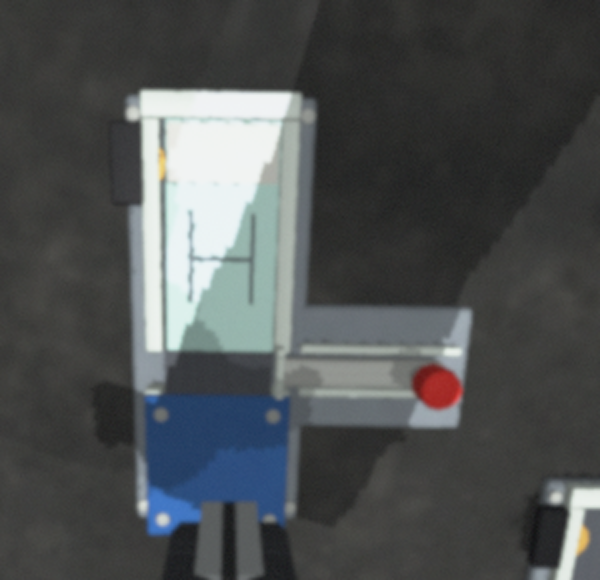

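The slide is home: its front edge is on the stop at crop row ~119 and its rear edge at row ~351, in front of the lock bar (~356 and below). The knob is at (438,387). Now I'll work out the knob approach.

```bash
python3 - <<'E'
from h import *
f=np.load("w5.npz");c=(f["arr_0"],f["arr_1"])
print("rear",st(ray(c,(280,175.5),.015)),"front/stop",st(ray(c,(280,59.5),.015)),"cover",st(ray(c,(278,197.5),.0215)),"knob",st(ray(c,(388.8,193.3),.04)))
p=observe()["position"];print("tcp",st(p),"to start",wd(.0235,.110)-p[:2],"per 10mm push",-.01*ey)
E
```

```text
rear [0.0157 0.0016] front/stop [-0.0601  0.0017] cover [0.0303 0.0003] knob [0.0225 0.0722]
tcp [0.0492 0.0041] to start [-0.0557  0.0936] per 10mm push [ 0.0029 -0.0096]
```

```bash
python3 -m handwheel '[{"dx":-0.019,"dy":0.031,"dz":0,"wx":0,"wy":0,"wz":0},{"dx":-0.019,"dy":0.031,"dz":0,"wx":0,"wy":0,"wz":0},{"dx":-0.018,"dy":0.032,"dz":0,"wx":0,"wy":0,"wz":0},{"dx":0,"dy":0,"dz":-0.03,"wx":0,"wy":0,"wz":0},{"dx":0,"dy":0,"dz":-0.027,"wx":0,"wy":0,"wz":0},{"dx":0,"dy":0,"dz":-0.009,"wx":0,"wy":0,"wz":0},{"dx":0,"dy":0,"dz":0,"wx":0,"wy":0,"wz":0},{"dx":0,"dy":0,"dz":0,"wx":0,"wy":0,"wz":0}]'; python3 look.py w6;  python3 -c "
from h import *
print(st(observe()['position']))"
```

```text
clock: 11.55
position: [0.5616, 0.0951, 0.0278]
tool_rot: [-180.0, 0.0, -162.7]
wrist_force: [0.8, -0.4, 0.8]
opening: 0.0
finger_force: 0.0
[0.5616 0.0951 0.0278] [-179.9897    0.0318 -162.7223] [ 0.7917 -0.4374  0.7953] 4.1665303462464055e-05
red [209.1655 270.881 ] [195 255  29  33 731] [0.5673 0.0606 0.04  ]
blue [ 84.5189 309.807 ] [  32  269  105   86 6872] [ 0.6224 -0.0021  0.0215]
[0.0263 0.1094]
```

```bash
python3 -m handwheel '[{"dx":-0.001,"dy":-0.006,"dz":-0.002,"wx":0,"wy":0,"wz":0},{"dx":0.001,"dy":-0.006,"dz":0,"wx":0,"wy":0,"wz":0},{"dx":0.002,"dy":-0.006,"dz":0,"wx":0,"wy":0,"wz":0},{"dx":0.002,"dy":-0.006,"dz":0,"wx":0,"wy":0,"wz":0},{"dx":0.002,"dy":-0.006,"dz":0,"wx":0,"wy":0,"wz":0},{"dx":0.002,"dy":-0.006,"dz":0,"wx":0,"wy":0,"wz":0},{"dx":0,"dy":0,"dz":0,"wx":0,"wy":0,"wz":0}]'
python3 -m handwheel '[{"dx":0.002,"dy":-0.006,"dz":0,"wx":0,"wy":0,"wz":0},{"dx":0.002,"dy":-0.006,"dz":0,"wx":0,"wy":0,"wz":0},{"dx":0,"dy":0,"dz":0,"wx":0,"wy":0,"wz":0}]';  python3 -c "
from h import *
print(st(observe()['position']))"
```

```text
clock: 12.3
position: [0.5697, 0.0585, 0.0251]
tool_rot: [-180.0, 0.0, -162.7]
wrist_force: [-0.8, 0.0, -0.4]
opening: 0.0002
finger_force: 0.0
clock: 12.6
position: [0.5737, 0.0466, 0.0251]
tool_rot: [-180.0, 0.0, -162.7]
wrist_force: [-0.4, -0.3, -0.1]
opening: 0.0003
finger_force: 0.0
[0.0229 0.0597]
```

```bash
python3 look.py w7; python3 -c "
from h import *
cv2.imwrite('pics/side7.png',cv2.resize(capture('side')[170:290,210:370,::-1],None,fx=4,fy=4))"
```

```text
[0.5737 0.0466 0.0251] [-179.9538    0.0019 -162.7303] [-0.4078 -0.3059 -0.1049] 0.00034719703693946347
red [240.4761 277.8676] [227 261  27  35 710] [0.5769 0.027  0.04  ]
blue [161.9812 298.512 ] [ 124  277   97   57 2879] [ 0.6125 -0.01    0.0215]
blue [183.8168 351.7595] [171 341  25  22 262] [0.6433 0.0085 0.0215]
```

View pics/w7.png

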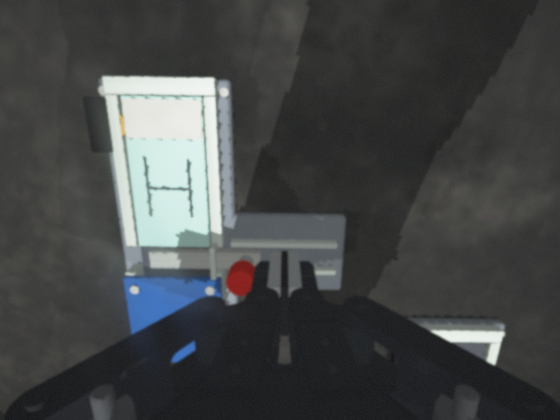

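The bar is running across: the knob is at (240,278), and the bar is visible behind the slide at row ~260. About 10 mm remains.

```bash
python3 -m handwheel '[{"dx":0.0015,"dy":-0.005,"dz":0,"wx":0,"wy":0,"wz":0},{"dx":0.001,"dy":-0.003,"dz":0,"wx":0,"wy":0,"wz":0},{"dx":0,"dy":0,"dz":0,"wx":0,"wy":0,"wz":0}]'; python3 -m handwheel '[{"dx":0.0005,"dy":-0.002,"dz":0,"wx":0,"wy":0,"wz":0},{"dx":0.0005,"dy":-0.002,"dz":0,"wx":0,"wy":0,"wz":0},{"dx":0,"dy":0,"dz":0,"wx":0,"wy":0,"wz":0}]'; python3 -m handwheel '[{"dx":0.0005,"dy":-0.002,"dz":0,"wx":0,"wy":0,"wz":0},{"dx":0.0005,"dy":-0.002,"dz":0,"wx":0,"wy":0,"wz":0},{"dx":0,"dy":0,"dz":0,"wx":0,"wy":0,"wz":0}]'
```

```text
clock: 13.0
position: [0.5759, 0.0391, 0.0251]
tool_rot: [-180.0, 0.0, -162.7]
wrist_force: [-0.0, 0.1, -0.3]
opening: 0.0001
finger_force: 0.2
clock: 13.3
position: [0.5762, 0.038, 0.0251]
tool_rot: [179.6, 0.1, -162.6]
wrist_force: [-1.5, 9.3, 1.4]
opening: 0.0002
finger_force: 4.0
clock: 13.6
position: [0.5762, 0.0375, 0.0252]
tool_rot: [179.2, 0.1, -162.5]
wrist_force: [-3.4, 15.7, 4.2]
opening: 0.0002
finger_force: 8.5
```

```bash
python3 -m handwheel '[{"dx":-0.002,"dy":0.008,"dz":0,"wx":0,"wy":0,"wz":0},{"dx":-0.005,"dy":0.015,"dz":0,"wx":0,"wy":0,"wz":0},{"dx":0,"dy":0,"dz":0.02,"wx":0,"wy":0,"wz":0},{"dx":0.005,"dy":0,"dz":0.03,"wx":0,"wy":0,"wz":0},{"dx":0.03,"dy":-0.02,"dz":0.03,"wx":0,"wy":0,"wz":0},{"dx":0.02,"dy":-0.02,"dz":0,"wx":0,"wy":0,"wz":0},{"dx":0,"dy":0,"dz":0,"wx":0,"wy":0,"wz":0},{"dx":0,"dy":0,"dz":0,"wx":0,"wy":0,"wz":0}]'; python3 look.py w8; python3 - <<'E'
from h import *
im=cv2.imread('pics/w8.png');cv2.imwrite('pics/w8c.png',cv2.resize(im[0:300,130:430],None,fx=2,fy=2,interpolation=cv2.INTER_CUBIC))
f=np.load("w8.npz");c=(f["arr_0"],f["arr_1"])
for b in blobs(im[:,:,::-1],"red",60): print("knob",st(ray(c,b[0],.04)))
E
```

```text
clock: 14.4
position: [0.6256, 0.0143, 0.1049]
tool_rot: [-180.0, -0.0, -162.7]
wrist_force: [-1.1, 0.9, -0.5]
opening: -0.0002
finger_force: 0.0
[0.6256 0.0143 0.1049] [-179.9876   -0.0468 -162.7358] [-1.058   0.9056 -0.5254] -0.0001576748534999746
red [309.3042 168.1783] [301 158  18  21 286] [0.5818 0.0188 0.04  ]
red [552.7248 336.2791] [544 327  16  22 258] [0.6519 0.2468 0.04  ]
red [ 11.6995 386.8847] [   0  360   41   60 1015] [ 0.833  -0.1626  0.04  ]
blue [265.9231 208.7363] [ 232  174   69   70 4187] [ 0.6235 -0.0006  0.0215]
blue [463.1275 340.7053] [436 332  48  25 604] [0.6879 0.1974 0.0215]
knob [0.0224 0.0306]
knob [0.1565 0.228 ]
knob [ 0.2092 -0.2165]
```

View pics/w8c.png

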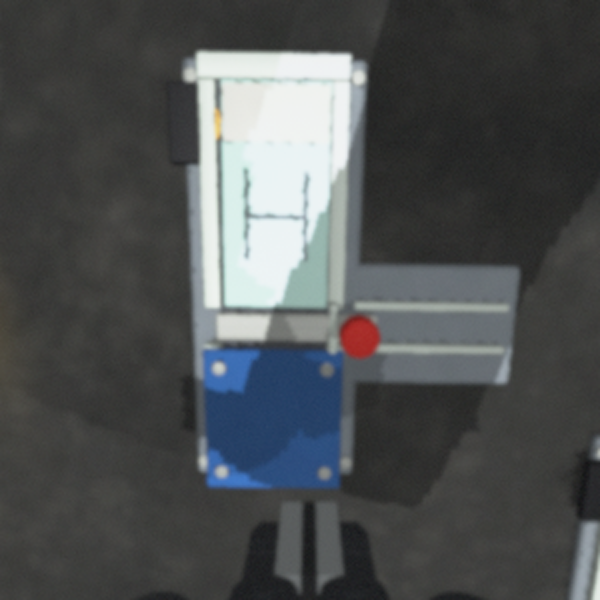

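The slide is on the stop, the bar lies right across behind it, and the knob is at stage y of about 30.6 mm (30.5 expected).

```bash
python3 -c "
from rig import *
print(job_done())"
```

```text
the job is handed in; nothing more can be done
None
```

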